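# Refit the music box knob and hold it pressed

## Robot

A 7-joint arm with a two-finger parallel gripper is mounted at the origin on the work surface. World frame = base frame: x ahead of the robot, y to its left, z up, the work surface at z = 0. Lengths are in m, angles in rad, forces in N, time in s.
With the tool pointing down it reaches from about 0.425 to 0.925 m from the base axis. Payload 6.8 kg.
Tool frame: the origin (TCP) lies between the finger pads; the fingertips stand 11 mm ahead of it and the grasp point (between the pads) lies 8 mm behind it; z points along the fingers, y is the line along which they close (so a half turn about z gives the same grasp; the last joint's range is limited). The gripper opens to 85 mm and grips with 20 to 120 N. Pads are 22 mm wide; open, the fingers measure 114 mm over their backs; the gripper's body (76 mm by 85 mm) begins 54 mm behind the grasp point. The pads swing forward as they close: fully open they stand 13 mm farther back than shut.
Start: joints at [1.185, 0.477, 0.022, 1.555, -0.011, 1.109, -0.083], TCP at [0.185, -0.649, 0.242] pointing down, gripper open.
Joint ranges: [-2.96, 2.96], [-0.34, 2.1], [-1.41, 1.46], [0.24, 2.44], [-1.37, 4.51], [0.17, 1.92], [-2.96, 2.96]. Speed limits (rad/s): [2.39, 2.39, 3.14, 3.14, 3.14, 3.14, 3.14].

## Interface

Orientations are given as a rotation vector (axis times angle).
In Python, from bench import r gives the robot as it stands.
- The arm moves only by the tool send_rows, never from a script. Its argument "deltas" is a list of rows, each an object of numbers: "dx", "dy", "dz": the shift along the world's x, y, z in mm; "rx", "ry", "rz": the turn, a rotation vector about the world's x, y, z in degrees. A call has 1 to 5 rows; each row is the pose to reach, as a shift and turn from the pose commanded when the call began; what a row does not reach only later rows make up. A row lasts 1/12 s, in which the tool goes at most 41.7 mm and 7.16 degrees, less where a joint would pass 70% of its speed; a pose out of reach is approached as far as the arm can. A call with a gripper value outside its range is refused whole. "jaw" is the finger opening in mm, from 0 to 85.4, set as the call begins (left out, the last holds). The fingers move at their own pace and stop on an object; "newtons" is the grip in N (left out, the last holds). Time passes only in rows, so rows that repeat a pose let the fingers close. It gives the time, the measured TCP pose, the force, the opening and the grip force at its end, in the units of the state.
- r.get_obs(): the state, without advancing time (a new reading comes with each control period).
- r.grab_frame(name): name is "scene" or "side" or "wrist"; returns a dict with "frame" (420x560x3 uint8, blue, green, red), "z_map" (420x560 float32, m along the optical axis (not along the pixel's ray), 0 where there is no reading), "vertical_fov" (degrees; the focal length in pixels is half the picture's height over the tangent of half this angle, whatever the lens; pixels are square), "cx", "cy" (the principal point, pixels), "xyz" and "orientation" of the camera in the world. Camera axes: x right, y down, z forward; pixel columns grow to the right and rows downward; lengths in m; the calibration is good to about 2 mm. A picture is of the moment at which its call begins.
- r.hand_in(): hands the job in; it is judged then, once.
The state is a dict: "clock": time; "joints": joint angles; "qvel": joint speeds; "tau": joint torques, N m; "tcp_pos": TCP position; "orientation": TCP orientation; "contact_force": force on the tool from outside, world axes, zero at the start; "moment": the same for the moment, N m; "grip_width": finger opening in m; "gripper_force": force on a finger pad.
Only numpy, scipy, OpenCV 4.12 (cv2) and the standard library are available. Lean on these libraries where they do the work, as an engineer would, in place of code of your own. Each camera call takes 0.05 s, during which the arm holds its last target. There are 200 camera calls.

## Task

The wooden knob has come off the toy music box and lies on its side on the shelf. Roll it along the shelf until its flat faces roughly the same way as the flat of the steel shaft on the music box, then pick it up, match the flats and push it fully onto the shaft. Finish while still gripping the knob and keeping it pressed in against the shaft's spring so that the shaft stays well in, past the middle of its short travel, and the music would keep playing, and leave the other toys where they are.

Things in the scene. Friction and masses are not known exactly. Their poses are not given: they have to be found in the camera images.
- knob: Maple knob, 80 mm long, 90 g, lying on its side, bore facing world +y, flats (+z) up at the start. Origin: on its axis (y), mid of the round barrel, 44 mm diameter, y -20 to +20 mm, to roll on and grip. Axis 22 mm above the shelf. Neck at +y (to +44 mm) and thumb end at -y (to -36 mm), both 38 mm diameter. Turning about +y rolls it to +x, 22 mm per rad; balanced, it stays where left.
- knob_floor (a point): Centre of the floor of the knob's blind D-bore, on the axis, 20 mm in +y from the knob's origin, axes as the knob's. Bore open at the neck's end (y = +44 mm), 24 mm deep, 18 mm diameter, with a flat on the knob's +z side 5.5 mm from the axis. Touches the shaft's tip when fully home.
- knob_key (a point): Point at the bore floor, 15 mm off the axis in the knob's +z direction, axes as the knob's. +z is where the knob's flats face: the bore's, and the big visible one on the thumb end (7 mm from the axis).
- musicbox: Fixed plywood music box, origin at the centre of its underside, case 130 (x) x 100 (y) x 92 mm high with an overhanging lid plate 138 x 108 mm up to 100 mm. The shaft comes out of its -y side, level, along its y axis, 55 mm above the shelf.
- spindle (a joint): Angle (rad) of the shaft and its flat-sided collar about the music box's +y axis. 0: their flats face up; pi/2: they face the box's +x. It differs from start to start (1.0 to 2.1) and is practically locked: it is the knob that has to be turned to match.
- shaft (a joint): How far the shaft is pressed into the box along its +y (m), 0 out to 0.008 hard stop. A spring pushes it back out: 3.2 N at 0, 0.8 N more per mm (7.2 N at 5 mm, 9.6 N at 8 mm).
- shaft_tip (a point): Centre of the tip of the steel D-shaft, on its axis. +y points along it into the box, +z the way its flat faces: a seated knob has the same axes. Shaft 16 mm diameter, flat 4.5 mm from the axis, 2 mm taper at the tip (1 mm play in the bore), standing 36 mm out of a steel collar (44 mm diameter, 6 mm thick, on the box's side, its flat on the same side, 12 mm from the axis).
- shaft_key (a point): Point at the shaft's tip, 15 mm off its axis in the +z (flat) direction. It meets knob_key when the knob is home with the flats matched.
- teether: Bystander: teal silicone ring lying flat, 76 mm outside, 48 mm inside, 14 mm high, origin at the centre of its underside.
- rattle: Bystander: maple rattle cube, 50 mm, origin at the centre of its underside.
- kaleidoscope: Bystander: clear acrylic cylinder with steel end bands standing upright, 48 mm diameter, 130 mm tall, origin at the centre of its underside.
Things that resemble listed ones, but are neither listed nor needed, are in the scene too. There is more than one size of the knob; the one meant has the size given above. Of the things like the musicbox, leave any that is pink; of the rest the larger one is meant.

How it is judged:
On the way:
1. the knob, lying on the shelf, has been turned until its flat lies within about 43 degrees of the line the shaft's flat faces along (angle between the z axis of knob and the z axis of shaft_tip, either way round below 0.75 rad and height (world z) of knob below 0.025 m), for 0.2 s.
At the end, for the whole second after the job is handed in: The bore floor is within 3 mm of the shaft's tip, axes within 0.12 rad, flats matched (key points within 6 mm), the shaft pressed in by more than 4 of its 8 mm, and the fingers still holding the knob (over 1 N), all through the last second (distance between knob_floor and shaft_tip below 0.003 m and angle between the y axis of knob and the y axis of shaft_tip, either way round below 0.12 rad and distance between knob_key and shaft_key below 0.006 m and value of joint shaft above 0.004 m and contact force between the fingers and knob above 1 N); the arm keeps its last pose, push and grip.
It fails at once if another toy was moved by more than 20 mm (distance of any of teether, rattle, kaleidoscope from where it was at the start of the episode above 0.02 m).
It also fails if it takes over 61 s, if anything falls off the work surface, if the arm or the gripper's body presses on something with over 40 N, if the wrist force passes 120 N, or if a joint passes its speed limit or range.

## Working session

There is one attempt and no reset: what is moved stays moved. The work goes in short steps, Python scripts to look and compute and a tool call to move; the robot and the scene stay as the last step left them, time stands still between calls to the robot, and variables do not carry over. Pictures are saved under pics/ and viewed, at most 10 in all, crops included, and the job is handed in when it is done.

Besides the shell and the picture viewer there is one more tool, called as name([rows], argument=value, ...), one row to a line, values as JSON. send_rows: Moves the arm, as the interface text tells. Its arguments: {"type":"object","properties":{"deltas":{"type":"array","items":{"type":"object","properties":{"dx":{"type":"number"},"dy":{"type":"number"},"dz":{"type":"number"},"rx":{"type":"number"},"ry":{"type":"number"},"rz":{"type":"number"}}}},"jaw":{"type":"number"},"newtons":{"type":"number"}},"required":["deltas"]}

```bash
mkdir -p pics && cat > h.py <<'E'
import numpy as np, cv2
from bench import r
from scipy.spatial.transform import Rotation as R
def grab(n, fn=None):
    f=r.grab_frame(n)
    if fn: cv2.imwrite('pics/'+fn,f['frame'])
    np.savez('last_'+n+'.npz',**{k:np.array(v) for k,v in f.items()})
    return f
def load(n): return np.load('last_'+n+'.npz')
def rot(o):
    o=np.array(o,float)
    return o if o.shape==(3,3) else R.from_rotvec(o).as_matrix()
def pts(f):
    z=f['z_map']; h,w=z.shape
    fl=h/2/np.tan(np.radians(float(f['vertical_fov']))/2)
    v,u=np.mgrid[:h,:w]
    p=np.stack([(u-f['cx'])*z/fl,(v-f['cy'])*z/fl,z],-1)
    p=p@rot(f['orientation']).T+np.array(f['xyz']); p[z==0]=np.nan
    return p
def proj(f,P):
    h=f['z_map'].shape[0]; fl=h/2/np.tan(np.radians(float(f['vertical_fov']))/2)
    c=(np.atleast_2d(P)-np.array(f['xyz']))@rot(f['orientation'])
    return np.c_[c[:,0]/c[:,2]*fl+f['cx'],c[:,1]/c[:,2]*fl+f['cy']]
E
python3 - <<'E'
from h import *
a=grab('scene');b=grab('side')
for f in(a,b): print(f['xyz'],f['orientation'],f['vertical_fov'],f['cx'],f['cy'])
cv2.imwrite('pics/a.png',a['frame']);cv2.imwrite('pics/b.png',b['frame'])
print(r.get_obs())
E
```

```text
[ 1.30335023 -0.16470258  1.0389518 ] [-2.03123815 -1.56945831  0.53318261] 53.26210766693959 280.05874432025394 211.48981884210446
[ 0.36223374 -0.65953314  0.55953993] [-2.13562066  0.36507427 -0.19267763] 57.496590930177106 276.7268259218367 203.9468526853326
{'clock': 0.1, 'joints': array([ 1.18486532,  0.47770588,  0.02232409,  1.55635003, -0.01149855,
        1.10931574, -0.08310773]), 'qvel': array([-0.00071897, -0.00318855,  0.00065914, -0.00237583,  0.0004683 ,
        0.00076628, -0.00171201]), 'tau': array([ 4.26413215e-03, -5.97760785e+01,  1.61364075e+00, -2.81956726e+01,
        1.28494523e-02,  4.97290413e-03, -3.38758457e-05]), 'tcp_pos': array([ 0.18499064, -0.64861447,  0.24143139]), 'orientation': array([-3.10972217e+00, -4.34835711e-01,  5.33210268e-04]), 'contact_force': array([ 0.56362528, -0.18529587, -0.06992729]), 'moment': array([0.0344976 , 0.00133604, 0.03965262]), 'gripper_force': 0.0, 'grip_width': 0.08567514947560363}
```

View pics/a.png

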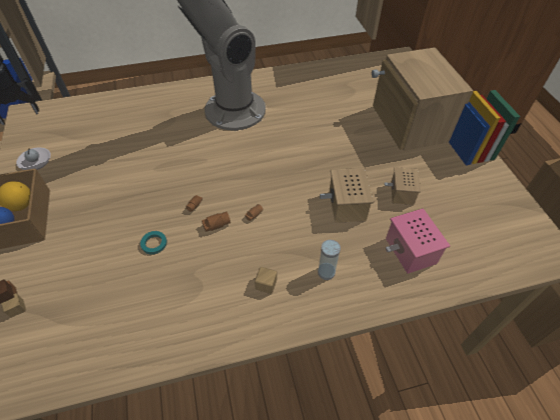

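View pics/b.png

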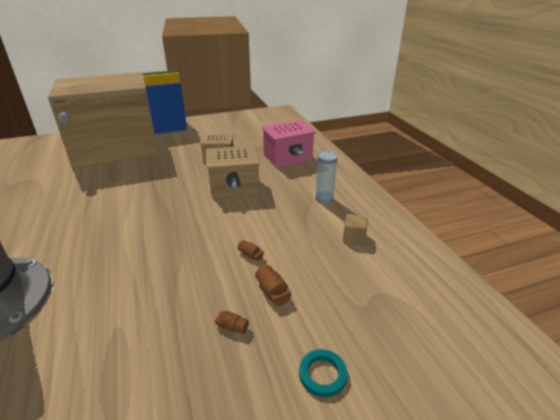

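Side view: the knob candidates are (250,250), (272,284) and (233,322), and the middle one is the largest. The box candidates are plywood (233,170), small (217,148), pink (289,143), and a large cabinet (110,115). I'll check sizes by depth and look at close crops.

```bash
python3 - <<'E'
from h import *
for n in('scene','side'):
    f=load(n);p=pts(f)
    np.set_printoptions(precision=4,suppress=True)
    m=np.isfinite(p[...,2])&(p[...,2]>0.006)&(p[...,2]<0.2)&(np.hypot(p[...,0],p[...,1])>0.2)
    k,l,s,c=cv2.connectedComponentsWithStats(m.astype(np.uint8))
    for i in range(1,k):
        if s[i,4]<80: continue
        q=p[l==i]; print(n,s[i],c[i].round(),'min',np.percentile(q,1,0),'max',np.percentile(q,99,0),'rect',cv2.minAreaRect((q[:,:2]*1000).astype(np.float32)))
f=load('side')['frame']
a=cv2.resize(f[140:205,195:280],None,fx=6,fy=6,interpolation=cv2.INTER_CUBIC)
b=cv2.resize(f[230:345,205:305],None,fx=4,fy=4,interpolation=cv2.INTER_CUBIC)
g=load('scene')['frame']
o=np.zeros((460,920,3),np.uint8);o[:390,:510]=a;o[:460,510:910]=b
cv2.imwrite('pics/c.png',cv2.resize(o,(800,400)))
E
```

```text
scene [   0    0   39   82 1889] [19. 37.] min [-0.8031 -0.8159  0.0088] max [-0.3783 -0.7816  0.1969] rect ((-597.148193359375, -808.4747314453125), (57.134765625, 446.3626708984375), 89.85697174072266)
scene [ 362    0  198   40 5168] [465.  14.] min [-0.6062  0.7908  0.0075] max [-0.2643  1.6133  0.1725] rect ((-333.8638000488281, 1151.01220703125), (953.0990600585938, 351.5038757324219), 63.89207458496094)
scene [ 372   62  149  103 7364] [445. 120.] min [0.1284 0.5163 0.0087] max [0.4933 0.8226 0.1989] rect ((333.75244140625, 635.5151977539062), (495.0675048828125, 206.4958038330078), 51.135005950927734)
scene [   0  147   51  102 3738] [ 24. 201.] min [ 0.0628 -0.7714  0.0064] max [ 0.4562 -0.6597  0.1133] rect ((250.9542236328125, -732.1497192382812), (414.8999938964844, 145.84962463378906), 0.3161640763282776)
scene [385 167  36  37 942] [405. 185.] min [0.5026 0.3924 0.0079] max [0.606  0.4888 0.074 ] rect ((545.1016235351562, 434.24609375), (102.10911560058594, 108.82706451416016), 69.64972686767578)
scene [ 320  168   54   54 2044] [350. 194.] min [0.4883 0.1751 0.0093] ma
[... 3101 characters left out ...]
2.66073989868164), (28.17292594909668, 57.62578582763672), 39.147926330566406)
side [255 264  36  41 883] [273. 284.] min [ 0.5041 -0.2009  0.0095] max [ 0.5497 -0.1229  0.045 ] rect ((525.708251953125, -160.00096130371094), (41.7987060546875, 82.13941192626953), 10.733013153076172)
side [214 310  35  24 532] [232. 321.] min [ 0.4071 -0.2412  0.0082] max [ 0.4588 -0.1901  0.0315] rect ((432.06695556640625, -215.54254150390625), (28.66733741760254, 56.125579833984375), 45.61410903930664)
side [ 299  349   48   47 1208] [323. 372.] min [ 0.5089 -0.3872  0.0063] max [ 0.581  -0.3148  0.0161] rect ((545.7050170898438, -350.060302734375), (75.56160736083984, 73.61019134521484), 67.33651733398438)
```

View pics/c.png

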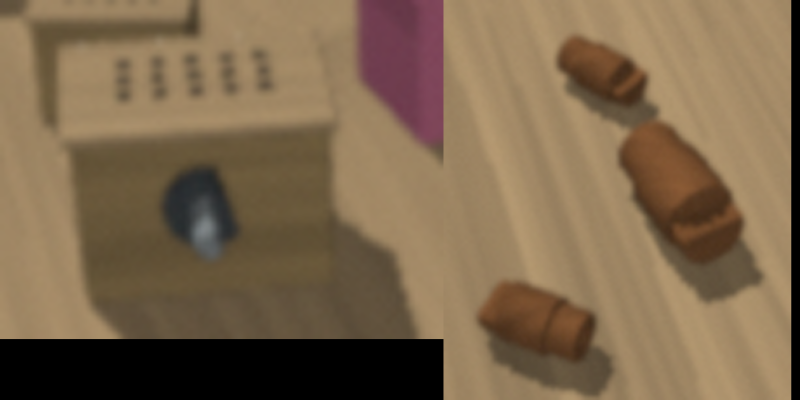

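The knob is (272,284), about 80 x 44 mm with its flat up. The music box is the plywood one at (233,170) with a 138 x 108 lid, and its collar flat faces roughly +x and a bit up. Next I'll fit the poses.

```bash
python3 - <<'E'
from h import *
np.set_printoptions(precision=4,suppress=True)
for n in('scene','side'):
    p=pts(load(n)).reshape(-1,3); p=p[np.isfinite(p[:,2])]
    top=p[(p[:,2]>.092)&(p[:,2]<.11)&(p[:,0]>.44)&(p[:,0]<.67)&(p[:,1]>.12)&(p[:,1]<.36)]
    print(n,'top z',np.median(top[:,2]),cv2.minAreaRect((top[:,:2]*1000).astype(np.float32)),len(top))
    q=p[(p[:,0]>.48)&(p[:,0]<.58)&(p[:,1]>-.22)&(p[:,1]<-.1)]
    k=q[q[:,2]>.01]; fl=q[q[:,2]<.005]
    print('table z',np.median(fl[:,2]),'knob top',np.percentile(k[:,2],98))
    c=k[:,:2].mean(0); w=np.linalg.svd(k[:,:2]-c)[2][0]; print('knob c',c,'axis',w,len(k))
    from scipy.optimize import least_squares
    b=k[(k[:,2]>.015)]
    def res(x):
        d=np.array([np.sin(x[2]),np.cos(x[2])]);nn=np.array([d[1],-d[0]])
        u=(b[:,:2]-[x[0],-.158])@nn; s=(b[:,:2]-[x[0],-.158])@d
        rr=np.hypot(u,b[:,2]-x[1])
        return np.where((s>-.018),rr-np.where(s<.02,.022,.019),0)
    o=least_squares(res,[c[0],.022,-.1],loss='soft_l1',f_scale=.001); print('cyl x,z,yaw(toward +x)',o.x)
    # shaft points
    s=p[(p[:,2]>.04)&(p[:,2]<.07)&(p[:,0]>.52)&(p[:,0]<.6)&(p[:,1]>.12)&(p[:,1]<.182)]
    print('shaft pts',len(s),s[np.argsort(s[:,1])][:12])
E
```

```text
scene top z 0.09973290308841087 ((555.951171875, 254.1402130126953), (108.05142211914062, 142.8489990234375), 78.9780044555664) 1283
table z 0.00010708940982717685 knob top 0.04530984294188304
knob c [ 0.5383 -0.1585] axis [ 0.1006 -0.9949] 370
cyl x,z,yaw(toward +x) [ 0.5294  0.0218 -0.1739]
shaft pts 32 [[0.5428 0.1634 0.0591]
 [0.5398 0.1643 0.0601]
 [0.54   0.1651 0.0505]
 [0.5369 0.1652 0.0613]
 [0.5438 0.1659 0.0643]
 [0.5459 0.1662 0.0523]
 [0.5434 0.1669 0.0539]
 [0.5422 0.167  0.0573]
 [0.5451 0.1686 0.0649]
 [0.5462 0.169  0.0566]
 [0.5452 0.169  0.0601]
 [0.5355 0.1691 0.0584]]
side top z 0.10018263594774596 ((554.0396118164062, 251.6910400390625), (109.99446105957031, 136.76345825195312), 79.14140319824219) 1031
table z 0.000188585662357299 knob top 0.04444638946393237
knob c [ 0.5244 -0.1696] axis [ 0.263  -0.9648] 869
cyl x,z,yaw(toward +x) [ 0.5276  0.0218 -0.173 ]
shaft pts 38 [[0.5318 0.1609 0.0531]
 [0.5376 0.1616 0.0605]
 [0.5401 0.1621 0.0567]
 [0.535  0.1624 0.0576]
 [0.5347 0.1626 0.0516]
 [0.5404 0.1628 0.0592]
 [0.5377 0.163  0.0567]
 [0.54   0.163  0.0503]
 [0.5324 0.163  0.0548]
 [0.5328 0.1633 0.0604]
 [0.5375 0.1634 0.0505]
 [0.5358 0.1642 0.0623]]
```

send_rows([
  {"dx": 23,"dy": 32,"dz": 0,"rz": 5.6},
  {"dx": 46,"dy": 64,"dz": 0,"rz": 11.2},
  {"dx": 69,"dy": 97,"dz": 0,"rz": 16.8},
  {"dx": 92,"dy": 130,"dz": 0,"rz": 22.4},
  {"dx": 115,"dy": 162,"dz": 0,"rz": 28},
])

```text
$.deltas[0]: bad value
```

send_rows([
  {"dx": 23,"dy": 32,"dz": 0,"rz": 5.6},
  {"dx": 46,"dy": 64,"dz": 0,"rz": 11.2},
  {"dx": 69,"dy": 97,"dz": 0,"rz": 16.8},
  {"dx": 92,"dy": 130,"dz": 0,"rz": 22.4},
  {"dx": 115,"dy": 162,"dz": 0,"rz": 28},
])

```text
$.deltas[0]: bad value
```

send_rows([
  {"dx": 23,"dy": 32,"dz": 0,"rz": 5.6},
  {"dx": 46,"dy": 64,"dz": 0,"rz": 11.2},
  {"dx": 69,"dy": 97,"dz": 0,"rz": 16.8},
  {"dx": 92,"dy": 130,"dz": 0,"rz": 22.4},
  {"dx": 114,"dy": 162,"dz": 0,"rz": 28},
])

```text
$.deltas[0]: bad value
```

send_rows([
  {"dx": 23,"dy": 32,"dz": 0,"rx": 0,"ry": 0,"rz": 5.6},
  {"dx": 46,"dy": 64,"dz": 0,"rx": 0,"ry": 0,"rz": 11.2},
  {"dx": 69,"dy": 97,"dz": 0,"rx": 0,"ry": 0,"rz": 16.8},
  {"dx": 92,"dy": 130,"dz": 0,"rx": 0,"ry": 0,"rz": 22.4},
  {"dx": 115,"dy": 162,"dz": 0,"rx": 0,"ry": 0,"rz": 28},
])

```text
clock: 0.52
tcp_pos: [0.3007, -0.4851, 0.242]
orientation: [-2.91, -1.181, 0.0]
contact_force: [1.3, -0.6, -0.3]
grip_width: 0.0853
gripper_force: 0.0
```

send_rows([
  {"dx": 23,"dy": 32,"dz": 0,"rx": 0,"ry": 0,"rz": 5.6},
  {"dx": 46,"dy": 64,"dz": 0,"rx": 0,"ry": 0,"rz": 11.2},
  {"dx": 69,"dy": 97,"dz": 0,"rx": 0,"ry": 0,"rz": 16.8},
  {"dx": 92,"dy": 130,"dz": 0,"rx": 0,"ry": 0,"rz": 22.4},
  {"dx": 115,"dy": 162,"dz": 0,"rx": 0,"ry": 0,"rz": 28},
])

```text
clock: 0.93
tcp_pos: [0.4156, -0.3232, 0.2422]
orientation: [-2.538, -1.851, 0.0]
contact_force: [0.3, -0.4, -0.5]
grip_width: 0.0851
gripper_force: 0.0
```

send_rows([
  {"dx": 23,"dy": 32,"dz": 0,"rx": 0,"ry": 0,"rz": 5.6},
  {"dx": 46,"dy": 64,"dz": 0,"rx": 0,"ry": 0,"rz": 11.2},
  {"dx": 69,"dy": 97,"dz": 0,"rx": 0,"ry": 0,"rz": 16.8},
  {"dx": 92,"dy": 130,"dz": 0,"rx": 0,"ry": 0,"rz": 22.4},
  {"dx": 114,"dy": 162,"dz": 0,"rx": 0,"ry": 0,"rz": 28},
])

```text
clock: 1.35
tcp_pos: [0.5298, -0.1612, 0.2422]
orientation: [-2.015, -2.41, 0.0]
contact_force: [0.8, -0.2, 0.8]
grip_width: 0.0854
gripper_force: 0.0
```

```bash
python3 - <<'E'
from h import *
f=grab('wrist','w1.png'); o=r.get_obs(); print(o['tcp_pos'],o['orientation'],o['joints'],f['xyz'],rot(f['orientation']),f['vertical_fov'])
E
```

```text
[ 0.53423282 -0.15247456  0.24278502] [-1.9961734  -2.42573873 -0.01016825] [ 0.58483008  0.32434715 -0.51067138  1.81790409  0.17513645  1.04153538
  0.20179313] [ 0.51780373 -0.09542747  0.37348884] [[ 9.84206610e-01  1.70915375e-01  4.61007945e-02]
 [ 1.77021244e-01 -9.48895485e-01 -2.61267751e-01]
 [-9.09839850e-04  2.65302267e-01 -9.64164861e-01]] 62.402313734417525
```

View pics/w1.png

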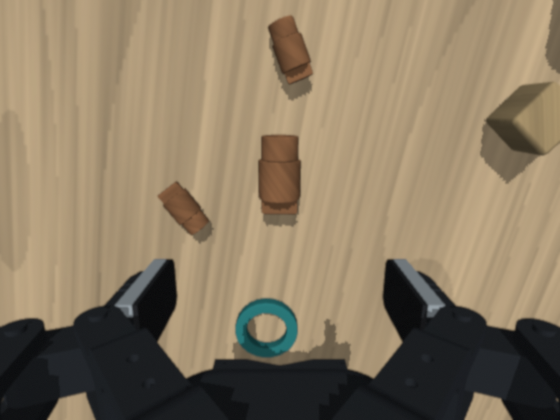

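The target knob is centred at (280,175), aligned with the image's vertical. Small knobs are at (185,208) and (290,48), the ring at (267,327), and the rattle at right. Now to fit the knob from this depth map.

```bash
cat >> h.py <<'E'
from scipy.optimize import least_squares
def knobfit(f,c0,yaw0=-.17):
    p=pts(f).reshape(-1,3); p=p[np.isfinite(p[:,2])]
    b=p[(np.hypot(p[:,0]-c0[0],p[:,1]-c0[1])<.05)&(p[:,2]>.018)&(p[:,2]<.06)]
    def res(x):
        d=np.array([np.sin(x[2]),np.cos(x[2])]);nn=np.array([d[1],-d[0]])
        q=b[:,:2]-[x[0],c0[1]]; u=q@nn; s=q@d
        return np.where(abs(s)<.017,np.hypot(u,b[:,2]-x[1])-.022,0)
    o=least_squares(res,[c0[0],.022,yaw0],loss='soft_l1',f_scale=.001).x
    d=np.array([np.sin(o[2]),np.cos(o[2])])
    s=(b[:,:2]-[o[0],c0[1]])@d
    return o,np.percentile(s,[1,99]),len(b)
E
python3 - <<'E'
from h import *
f=grab('wrist'); o=r.get_obs(); print(o['tcp_pos'],R.from_rotvec(o['orientation']).as_matrix())
print(knobfit(f,[.5294,-.163]))
E
```

```text
[ 0.53238574 -0.15547379  0.24254035] [[-0.18537744  0.98266441  0.00242146]
 [ 0.98266125  0.18536701  0.0039926 ]
 [ 0.00347452  0.00311961 -0.9999891 ]]
(array([ 0.52915142,  0.02141785, -0.17065738]), array([-0.03468481,  0.04385617]), 3065)
```

send_rows([
  {"dx": 0,"dy": 0,"dz": -35,"rx": 0,"ry": 0,"rz": 0},
  {"dx": 0,"dy": 0,"dz": -70,"rx": 0,"ry": 0,"rz": 0},
  {"dx": 0,"dy": 0,"dz": -105,"rx": 0,"ry": 0,"rz": 0},
  {"dx": 0,"dy": 0,"dz": -135,"rx": 0,"ry": 0,"rz": 0},
  {"dx": 0,"dy": 0,"dz": -160,"rx": 0,"ry": 0,"rz": 0},
], jaw=62)

```text
clock: 1.87
tcp_pos: [0.5275, -0.1635, 0.0797]
orientation: [-2.021, -2.402, 0.002]
contact_force: [-0.3, -0.2, 1.2]
grip_width: 0.0621
gripper_force: 0.0
```

send_rows([
  {"dx": 0,"dy": 0,"dz": -20,"rx": 0,"ry": 0,"rz": 0},
  {"dx": 0,"dy": 0,"dz": -40,"rx": 0,"ry": 0,"rz": 0},
  {"dx": 0,"dy": 0,"dz": -55,"rx": 0,"ry": 0,"rz": 0},
  {"dx": 0,"dy": 0,"dz": -65,"rx": 0,"ry": 0,"rz": 0},
  {"dx": 0,"dy": 0,"dz": -66,"rx": 0,"ry": 0,"rz": 0},
])

```text
clock: 2.28
tcp_pos: [0.5275, -0.1632, 0.0143]
orientation: [-2.02, -2.402, 0.003]
contact_force: [-0.2, 0.4, -0.3]
grip_width: 0.0619
gripper_force: 0.0
```

```bash
python3 - <<'E'
from h import *
f=grab('wrist','w2.png'); o=r.get_obs(); print(o['tcp_pos'],o['grip_width'],o['contact_force'])
print(knobfit(f,[.5294,-.163]))
print(proj(f,[[.5294,-.163,.022]]))
E
```

```text
[ 0.52823413 -0.1632464   0.01537496] 0.0620780302530392 [-0.71560972  0.10973107  0.50300419]
(array([0.52171108, 0.02246218, 0.74662705]), array([-0.0272239 ,  0.04590274]), 26574)
[[284.91517214 285.76739416]]
```

View pics/w2.png

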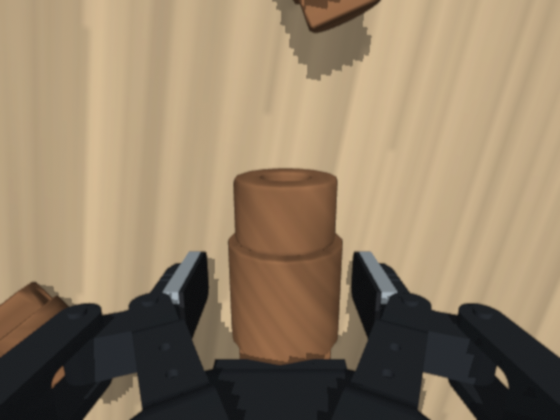

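Fingers straddle the knob barrel (285,290), with gaps of roughly equal size. Now I'll close to a cage and roll it to +x.

send_rows([
  {"dx": 0,"dy": 0,"dz": 0,"rx": 0,"ry": 0,"rz": 0},
  {"dx": 0,"dy": 0,"dz": 0,"rx": 0,"ry": 0,"rz": 0},
  {"dx": 4,"dy": 0.7,"dz": 0,"rx": 0,"ry": 0,"rz": 0},
  {"dx": 8,"dy": 1.4,"dz": 0,"rx": 0,"ry": 0,"rz": 0},
  {"dx": 12,"dy": 2.1,"dz": 0,"rx": 0,"ry": 0,"rz": 0},
], jaw=51)

```text
clock: 2.75
tcp_pos: [0.5421, -0.1611, 0.017]
orientation: [2.021, 2.404, 0.001]
contact_force: [0.8, 0.5, 0.5]
grip_width: 0.051
gripper_force: 0.1
```

send_rows([
  {"dx": 4,"dy": 0.7,"dz": 0,"rx": 0,"ry": 0,"rz": 0},
  {"dx": 8,"dy": 1.4,"dz": 0,"rx": 0,"ry": 0,"rz": 0},
  {"dx": 12,"dy": 2.1,"dz": 0,"rx": 0,"ry": 0,"rz": 0},
  {"dx": 16,"dy": 2.8,"dz": 0,"rx": 0,"ry": 0,"rz": 0},
  {"dx": 18,"dy": 3.1,"dz": 0,"rx": 0,"ry": 0,"rz": 0},
])

```text
clock: 3.17
tcp_pos: [0.5599, -0.1577, 0.0163]
orientation: [2.021, 2.405, 0.001]
contact_force: [0.2, 0.1, -0.4]
grip_width: 0.0511
gripper_force: 0.0
```

```bash
python3 - <<'E'
from h import *
f=grab('side','s2.png'); w=grab('wrist'); g=grab('scene'); o=r.get_obs(); print(o['clock'],o['tcp_pos'],o['grip_width'],o['contact_force'])
a=proj(f,o['tcp_pos'])[0].astype(int); b=proj(g,o['tcp_pos'])[0].astype(int)
A=f['frame'][a[1]-40:a[1]+50,a[0]-50:a[0]+50]
B=g['frame'][b[1]-40:b[1]+50,b[0]-50:b[0]+50]
c=np.hstack([cv2.resize(x,(400,360),interpolation=cv2.INTER_CUBIC) for x in(A,B)])
cv2.imwrite('pics/c2.png',c)
E
```

```text
3.3167 [ 0.55917765 -0.15784234  0.01621692] 0.050933238000646114 [ 0.47424469 -0.37715602  0.29834711]
```

View pics/c2.png

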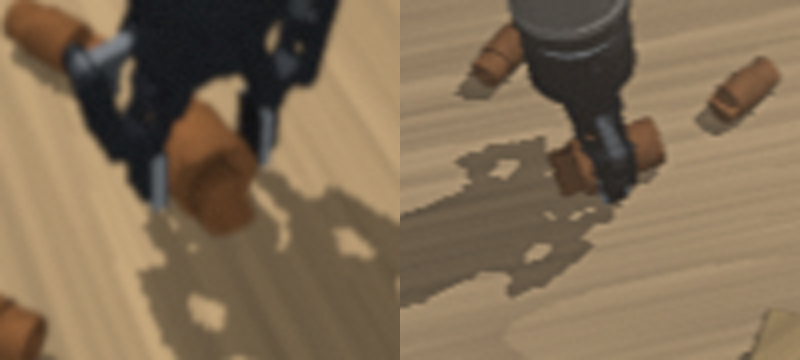

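The knob has rolled in the cage (left crop: thumb end at (215,200), with its cut now toward the right). I'll grip it, wait, then lift.

send_rows([
  {"dx": 0,"dy": 0,"dz": -3,"rx": 0,"ry": 0,"rz": 0},
  {"dx": 0,"dy": 0,"dz": -3,"rx": 0,"ry": 0,"rz": 0},
  {"dx": 0,"dy": 0,"dz": -3,"rx": 0,"ry": 0,"rz": 0},
  {"dx": 0,"dy": 0,"dz": -3,"rx": 0,"ry": 0,"rz": 0},
  {"dx": 0,"dy": 0,"dz": -3,"rx": 0,"ry": 0,"rz": 0},
], jaw=30, newtons=60)

```text
clock: 3.73
tcp_pos: [0.5596, -0.158, 0.0146]
orientation: [2.021, 2.404, 0.0]
contact_force: [-3.6, 1.2, 12.5]
grip_width: 0.0423
gripper_force: 58.9
```

```bash
python3 - <<'E'
from h import *
np.set_printoptions(precision=4,suppress=True)
f=grab('side'); w=grab('wrist'); g=grab('scene'); o=r.get_obs(); print(o['clock'],o['tcp_pos'],o['grip_width'],o['gripper_force'])
# thumb end: knob-frame points s in[-.036,-.02]
T=R.from_rotvec(o['orientation']).as_matrix(); y=T[:,0]; 
y=y if y[1]>0 else -y; y[2]=0; y/=np.linalg.norm(y); x=np.cross(y,[0,0,1])
c=np.array([o['tcp_pos'][0],o['tcp_pos'][1],.022]); print('axis',y)
for n,F in(('side',f),('scene',g)):
    P=pts(F).reshape(-1,3)-c; q=np.c_[P@x,P@y,P[:,2]]
    q=q[np.isfinite(q[:,0])]; m=(q[:,1]>-.036)&(q[:,1]<-.022)&(np.hypot(q[:,0],q[:,2])<.022)&(q[:,2]>-.02)
    e=q[m]; a=np.degrees(np.arctan2(e[:,0],e[:,2])); rr=np.hypot(e[:,0],e[:,2])*1000
    for k in range(-90,150,15):
        s=(a>=k)&(a<k+15)
        if s.sum()>2: print(n,k,s.sum(),np.median(rr[s]).round(1),'pts',np.median(e[s],0)*1000)
E
```

```text
3.8833 [ 0.5595 -0.158   0.0146] 0.0426129400614431 58.919856548309326
axis [-0.1719  0.9851  0.    ]
side -90 16 19.8 pts [-19.3891 -32.9729   2.2208]
side -75 25 19.6 pts [-17.6832 -33.7416   6.7386]
side -60 20 19.4 pts [-15.2794 -31.6384  11.2106]
side -45 23 19.8 pts [-11.4685 -32.2105  15.569 ]
side -30 26 18.5 pts [ -6.3712 -32.167   17.3931]
side -15 21 19.3 pts [ -1.9687 -31.0588  19.1388]
side 0 11 16.3 pts [  1.1245 -32.9037  16.2726]
side 15 4 3.8 pts [  1.356  -34.7457   3.5367]
scene -30 6 18.5 pts [ -6.2555 -27.4066  17.0876]
scene 0 7 18.8 pts [  0.8465 -28.3309  18.8025]
scene 15 9 14.5 pts [  4.8966 -29.739   13.895 ]
scene 30 3 11.4 pts [  6.4649 -28.3258   8.947 ]
scene 45 3 7.3 pts [  5.4323 -29.3334   4.8898]
scene 120 4 10.3 pts [  8.0179 -27.9779  -6.0566]
scene 135 8 14.3 pts [  8.7639 -27.7565 -11.635 ]
```

```bash
cat > sp.py <<'E'
from h import *
np.set_printoptions(precision=3,suppress=True)
# rays -> collar front plane; u along box x, v up
yaw=np.radians(-11.); by=np.array([-np.sin(yaw),np.cos(yaw),0]); bx=np.array([by[1],-by[0],0])
C=np.array([.555,.253,0]); tip=C-.092*by; tip[2]=.055
print('tip',tip)
def gray(F,off,lim=.03,n=61):
    # sample image over plane at distance off along -by from box centre
    g=np.linspace(-lim,lim,n); U,V=np.meshgrid(g,g[::-1])
    P=C-off*by+U[...,None]*bx+np.array([0,0,1])*(V[...,None]+.055)
    q=proj(F,P.reshape(-1,3)).astype(np.float32).reshape(n,n,2)
    return cv2.remap(F['frame'],q[...,0],q[...,1],cv2.INTER_CUBIC),U,V
if __name__=='__main__':
    out=[]
    for n in('side','scene'):
        F=load(n)
        P=pts(F).reshape(-1,3)-C; q=np.c_[P@bx,P@by,P[:,2]-.055]*1000; q=q[np.isfinite(q[:,0])]
        m=(abs(q[:,0])<30)&(abs(q[:,2])<30)&(q[:,1]>-62)&(q[:,1]<-46)
        e=q[m]; out.append(cv2.resize(gray(F,.056)[0],(390,390),interpolation=cv2.INTER_CUBIC))
        print(n,'face y med',np.median(e[np.hypot(e[:,0],e[:,2])>26,1]))
        m=(abs(q[:,0])<14)&(abs(q[:,2])<14)&(q[:,1]>-94)&(q[:,1]<-60)
        e=q[m]
        print(len(e),e[np.argsort(e[:,1])][::2])
    cv2.imwrite('pics/c3.png',np.hstack(out))
E
python3 sp.py
```

```text
tip [0.537 0.163 0.055]
side face y med -49.08842936717153
51 [[ -0.18  -93.638  -3.029]
 [ -4.826 -92.448   2.611]
 [ -5.207 -92.185  -3.452]
 [  2.568 -91.586  -1.534]
 [ -7.328 -91.196   2.089]
 [  0.419 -90.946   4.211]
 [ -4.606 -90.131   4.173]
 [ -4.987 -89.929  -1.85 ]
 [  5.151 -89.337  -3.115]
 [ -2.632 -88.796  -5.73 ]
 [ -2.251 -88.557   0.061]
 [ -1.674 -87.577   8.315]
 [ -4.182 -86.809   8.086]
 [ -6.885 -85.682   4.705]
 [  3.292 -82.917   2.178]
 [  1.132 -82.197   7.881]
 [  1.386 -78.464   8.651]
 [ -1.119 -76.393   7.67 ]
 [ -6.192 -75.234   7.439]
 [  1.663 -73.685   8.834]
 [ -3.417 -72.414   8.541]
 [ -0.604 -67.976   8.726]
 [ -3.15  -66.992   8.381]
 [ -8.665 -65.886   2.241]
 [  2.28  -61.05    7.514]
 [ -0.288 -60.443   7.388]]
scene face y med -48.31939470476733
54 [[  3.846 -90.342   7.295]
 [  3.685 -89.551  -2.473]
 [  5.214 -87.565   8.718]
 [  7.032 -86.808  -3.442]
 [  5.299 -84.113   3.827]
 [  6.879 -84.074   0.955]
 [  0.681 -83.859   7.793]
 [  1.115 -80.872   8.089]
 [  3.807 -80.682   1.792]
 [ 11.654 -78.596   1.523]
 [  3.666 -77.554   1.392]
 [ -2.08  -77.041   4.029]
 [  4.174 -75.001   6.559]
 [  6.662 -74.746   0.004]
 [ -4.47  -73.798   5.706]
 [  5.124 -72.144   7.479]
 [  6.265 -71.554  -0.709]
 [ -3.566 -70.914   6.562]
 [  5.56  -68.282  -1.798]
 [  1.539 -68.181   2.927]
 [  3.72  -67.382  -8.884]
 [  2.434 -65.753   8.547]
 [  7.933 -65.317  -3.954]
 [ -3.896 -64.632   5.716]
 [  2.735 -62.282   3.916]
 [  4.501 -61.805  -3.549]
 [ -3.933 -61.519   5.447]]
```

View pics/c3.png

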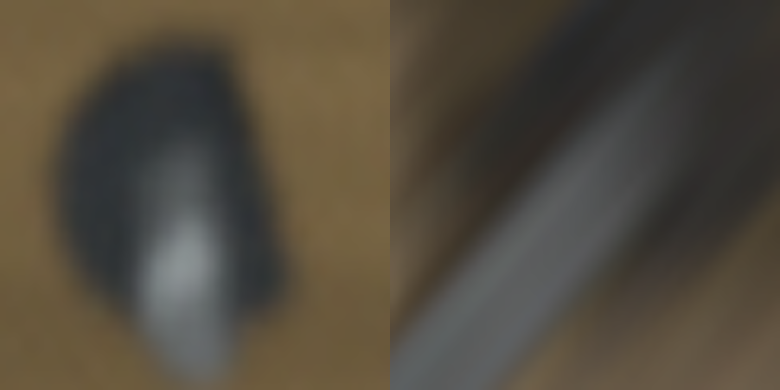

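send_rows([
  {"dx": 0,"dy": 0,"dz": 15,"rx": 0,"ry": 0,"rz": 0},
  {"dx": 0,"dy": 0,"dz": 35,"rx": 0,"ry": 0,"rz": 0},
  {"dx": 0,"dy": 0,"dz": 55,"rx": 0,"ry": 0,"rz": 0},
  {"dx": 0,"dy": 0,"dz": 60,"rx": 0,"ry": 0,"rz": 0},
  {"dx": 0,"dy": 0,"dz": 60,"rx": 0,"ry": 0,"rz": 0},
])

```text
clock: 4.3
tcp_pos: [0.5599, -0.1583, 0.0745]
orientation: [2.02, 2.403, 0.002]
contact_force: [0.3, -0.3, -0.8]
grip_width: 0.0422
gripper_force: 61.1
```

The rectified side view (left half) shows the collar's flat edge from (235,45) to (288,285), so the spindle is about 1.35 rad. The knob measured about 1.42, nearly matched already. Now I'll move to a pre-insert pose in line with the shaft.

send_rows([
  {"dx": -4,"dy": 30,"dz": 0,"rx": 0,"ry": 0,"rz": -2.5},
  {"dx": -8,"dy": 60,"dz": 0,"rx": 0,"ry": 0,"rz": -5},
  {"dx": -12,"dy": 90,"dz": 0,"rx": 0,"ry": 0,"rz": -7.5},
  {"dx": -16,"dy": 120,"dz": 0,"rx": 0,"ry": 0,"rz": -10},
  {"dx": -20,"dy": 150,"dz": 0,"rx": 0,"ry": 0,"rz": -12.5},
])

```text
clock: 4.72
tcp_pos: [0.5377, -0.0069, 0.0718]
orientation: [-2.273, -2.167, 0.003]
contact_force: [0.2, 0.7, -0.3]
grip_width: 0.0427
gripper_force: 61.0
```

send_rows([
  {"dx": -4,"dy": 30,"dz": 0,"rx": 0,"ry": 0,"rz": -2.5},
  {"dx": -8,"dy": 60,"dz": -5,"rx": 0,"ry": 0,"rz": -5},
  {"dx": -11,"dy": 90,"dz": -15,"rx": 0,"ry": 0,"rz": -7},
  {"dx": -14,"dy": 108,"dz": -22,"rx": 0,"ry": 0,"rz": -8.4},
  {"dx": -14,"dy": 112,"dz": -26,"rx": 0,"ry": 0,"rz": -8.4},
])

```text
clock: 5.13
tcp_pos: [0.5229, 0.1085, 0.0455]
orientation: [-2.416, -2.003, 0.002]
contact_force: [-0.3, 1.2, -0.9]
grip_width: 0.0425
gripper_force: 61.0
```

send_rows([
  {"dx": 0,"dy": 0,"dz": 0,"rx": 0,"ry": 0,"rz": 0},
  {"dx": 0,"dy": 0,"dz": 0,"rx": 0,"ry": 0,"rz": 0},
  {"dx": 0,"dy": 0,"dz": 0,"rx": 0,"ry": 0,"rz": 0},
])

```text
clock: 5.38
tcp_pos: [0.5253, 0.1019, 0.047]
orientation: [2.426, 1.996, -0.002]
contact_force: [-0.6, -0.3, -0.5]
grip_width: 0.0423
gripper_force: 61.0
```

```bash
cat > kf.py <<'E'
from sp import *
o=r.get_obs(); T=R.from_rotvec(o['orientation']).as_matrix(); print(o['clock'],'tcp',o['tcp_pos'],'tool axis',T[:,0],T[:,2],o['contact_force'])
y=T[:,0]*np.sign(T[1,0]); x=T[:,1]*np.sign(T[0,1]); z=-T[:,2]
c=o['tcp_pos']+z*.0075; d=c-tip
print('rel tip in box frame mm',d@bx*1000,d@by*1000,d[2]*1000)
out=[]
for n in('side','scene'):
    F=grab(n); P=pts(F).reshape(-1,3)-c; P=P[np.isfinite(P[:,0])]; q=np.c_[P@x,P@y,P@z]*1000
    m=(q[:,1]>-35)&(q[:,1]<-22)&(np.hypot(q[:,0],q[:,2])<24)
    e=q[m]; a=np.degrees(np.arctan2(e[:,0],e[:,2])); rr=np.hypot(e[:,0],e[:,2])
    for k in range(-90,150,15):
        s=(a>=k)&(a<k+15)
        if s.sum()>2: print(n,k,s.sum(),np.median(rr[s]).round(1),np.median(e[s],0).round(1))
    g=np.linspace(-.03,.03,61); U,V=np.meshgrid(g,g[::-1])
    W=c-.036*y+U[...,None]*x+V[...,None]*z
    Q=proj(F,W.reshape(-1,3)).astype(np.float32).reshape(61,61,2)
    out.append(cv2.resize(cv2.remap(F['frame'],Q[...,0],Q[...,1],cv2.INTER_CUBIC),(390,390),interpolation=cv2.INTER_CUBIC))
cv2.imwrite('pics/k1.png',np.hstack(out))
E
python3 kf.py
```

```text
tip [0.537 0.163 0.055]
5.3833 tcp [0.525 0.102 0.047] tool axis [ 0.193  0.981 -0.001] [-0.001 -0.001 -1.   ] [-0.576 -0.256 -0.535]
rel tip in box frame mm -0.3399342922481055 -61.95513562157457 -0.5088906535369309
side -90 8 10.6 [-10.6 -34.    0.7]
side -75 7 15.5 [-13.9 -34.3   6.2]
side -60 10 19.1 [-14.2 -32.3  11.2]
side -45 8 18.8 [-10.6 -31.7  14.6]
side -30 12 19.4 [ -6.3 -32.2  18. ]
side -15 8 19.3 [ -1.4 -30.3  19.1]
side 0 9 16.1 [  1.2 -33.6  16. ]
side 135 4 10.1 [  6.6 -30.5  -7.5]
scene -15 6 17.4 [ -2.1 -29.2  17.4]
scene 0 6 18.0 [  3.  -29.7  17.8]
scene 15 8 15.0 [  4.7 -26.7  13.8]
scene 30 5 8.9 [  5.8 -28.1   6.7]
scene 60 4 7.5 [  6.8 -26.5   3.2]
scene 105 4 9.8 [  9.1 -31.2  -3.6]
scene 120 5 9.4 [  7.7 -27.9  -6.5]
scene 135 5 12.3 [  8.7 -30.7  -8.7]
```

View pics/k1.png

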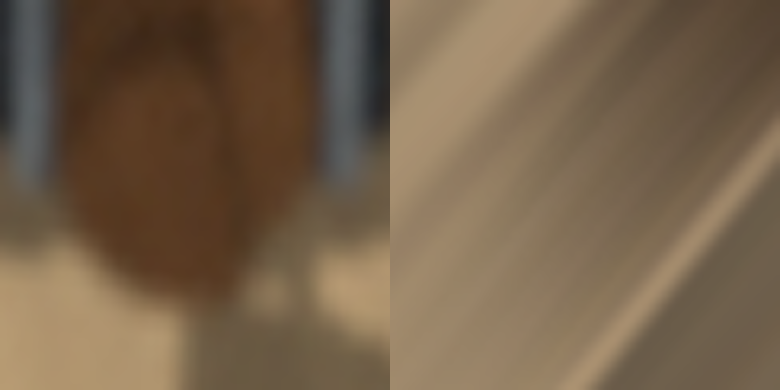

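The thumb flat edge runs (215,85) to (245,260), so the knob is at about 1.40 rad against the shaft's 1.35, within the play. Advancing gently.

send_rows([
  {"dx": 1.2,"dy": 5,"dz": 0.5,"rx": 0,"ry": -1.5,"rz": 0},
  {"dx": 2.2,"dy": 10,"dz": 0.5,"rx": 0,"ry": -2,"rz": 0},
  {"dx": 3.2,"dy": 15,"dz": 0.5,"rx": 0,"ry": -2,"rz": 0},
  {"dx": 4,"dy": 19,"dz": 0.5,"rx": 0,"ry": -2,"rz": 0},
  {"dx": 4.8,"dy": 23,"dz": 0.5,"rx": 0,"ry": -2,"rz": 0},
])

```text
clock: 5.9
tcp_pos: [0.5303, 0.1274, 0.048]
orientation: [2.407, 1.984, 0.042]
contact_force: [-0.3, 0.8, -1.2]
grip_width: 0.0425
gripper_force: 61.1
```

send_rows([
  {"dx": 0.4,"dy": 2,"dz": 0,"rx": 0,"ry": 0,"rz": 0},
  {"dx": 0.8,"dy": 4,"dz": 0,"rx": 0,"ry": 0,"rz": 0},
  {"dx": 1.2,"dy": 6,"dz": 0,"rx": 0,"ry": 0,"rz": 0},
  {"dx": 1.2,"dy": 6,"dz": 0,"rx": 0,"ry": 0,"rz": 0},
])

```text
clock: 6.23
tcp_pos: [0.5314, 0.1335, 0.0479]
orientation: [2.406, 1.985, 0.043]
contact_force: [1.1, 0.6, -0.4]
grip_width: 0.0422
gripper_force: 61.1
```

No contact force 14 mm past the tip, so it's entering the bore. Continuing.

send_rows([
  {"dx": 0.6,"dy": 3,"dz": 0,"rx": 0,"ry": 0,"rz": 0},
  {"dx": 1.2,"dy": 6,"dz": 0,"rx": 0,"ry": 0,"rz": 0},
  {"dx": 1.7,"dy": 9,"dz": 0,"rx": 0,"ry": 0,"rz": 0},
  {"dx": 1.7,"dy": 9,"dz": 0,"rx": 0,"ry": 0,"rz": 0},
])

```text
clock: 6.57
tcp_pos: [0.5332, 0.1426, 0.0479]
orientation: [2.406, 1.985, 0.043]
contact_force: [1.1, -0.4, -0.9]
grip_width: 0.0424
gripper_force: 61.1
```

send_rows([
  {"dx": 0.4,"dy": 2,"dz": 0,"rx": 0,"ry": 0,"rz": 0},
  {"dx": 0.8,"dy": 4,"dz": 0,"rx": 0,"ry": 0,"rz": 0},
  {"dx": 0.8,"dy": 4,"dz": 0,"rx": 0,"ry": 0,"rz": 0},
  {"dx": 0.8,"dy": 4,"dz": 0,"rx": 0,"ry": 0,"rz": 0},
])

```text
clock: 6.9
tcp_pos: [0.5336, 0.1449, 0.0477]
orientation: [2.407, 1.983, 0.04]
contact_force: [-0.0, -4.7, 1.3]
grip_width: 0.0421
gripper_force: 61.2
```

send_rows([
  {"dx": 0.4,"dy": 2,"dz": 0,"rx": 0,"ry": 0,"rz": 0},
  {"dx": 0.8,"dy": 4,"dz": 0,"rx": 0,"ry": 0,"rz": 0},
  {"dx": 1.0,"dy": 5,"dz": 0,"rx": 0,"ry": 0,"rz": 0},
  {"dx": 1.0,"dy": 5,"dz": 0,"rx": 0,"ry": 0,"rz": 0},
  {"dx": 1.0,"dy": 5,"dz": 0,"rx": 0,"ry": 0,"rz": 0},
])

```text
clock: 7.32
tcp_pos: [0.5343, 0.1486, 0.0477]
orientation: [2.407, 1.981, 0.037]
contact_force: [-0.3, -8.2, 3.0]
grip_width: 0.0423
gripper_force: 61.4
```

```bash
python3 - <<'E'
from sp import *
o=r.get_obs(); print(o['clock'],o['tcp_pos'],o['contact_force'],o['moment'])
for n in('side','scene'):
    F=grab(n); P=pts(F).reshape(-1,3)-C; P=P[np.isfinite(P[:,0])]; q=np.c_[P@bx,P@by,P[:,2]-.055]*1000
    m=(np.hypot(q[:,0],q[:,2]-1)<21)&(q[:,1]<-75)&(q[:,1]>-170)
    e=q[m]; print(n,'thumb end y (box frame), tip0=-92',np.percentile(e[:,1],[1,2,5,10]))
    m=(abs(q[:,0])<8)&(q[:,2]>15)&(q[:,2]<24)&(q[:,1]>-160)&(q[:,1]<-50); e=q[m]
    for a in range(-150,-50,5):
        s=(e[:,1]>=a)&(e[:,1]<a+5)
        if s.sum()>1: print(a,s.sum(),np.percentile(e[s,2],90).round(1),end=' | ')
    print()
f=load('side'); a=proj(f,tip-.03*by)[0].astype(int)
g=load('scene'); b=proj(g,tip-.03*by)[0].astype(int)
cv2.imwrite('pics/z.png',np.hstack([cv2.resize(F['frame'][c[1]-35:c[1]+35,c[0]-40:c[0]+40],(400,350),interpolation=cv2.INTER_CUBIC) for F,c in((f,a),(g,b))]))
E
```

```text
tip [0.537 0.163 0.055]
7.3167 [0.534 0.149 0.048] [-0.262 -8.212  3.038] [-1.562  0.1   -0.068]
side thumb end y (box frame), tip0=-92 [-143.821 -143.532 -142.895 -142.326]
-145 5 19.8 | -140 5 19.4 | -135 4 19.7 | -130 11 21.7 | -125 10 22.1 | -120 6 21.8 | -115 7 21.5 | -110 8 21.9 | -105 6 22.0 | -100 6 22.3 | -95 7 22.1 | -85 4 20.4 | -80 4 19.6 | -75 6 18.9 | -70 8 19.9 | -65 3 18.0 | -60 5 19.8 | -55 5 19.2 | 
scene thumb end y (box frame), tip0=-92 [-140.513 -140.206 -139.95  -139.107]
-140 5 21.4 | -135 5 20.8 | -130 4 19.1 | -125 9 22.5 | -120 2 21.1 | -80 7 19.7 | -75 4 19.0 | -70 9 18.2 | -65 5 19.0 | -55 9 22.9 |
```

View pics/z.png

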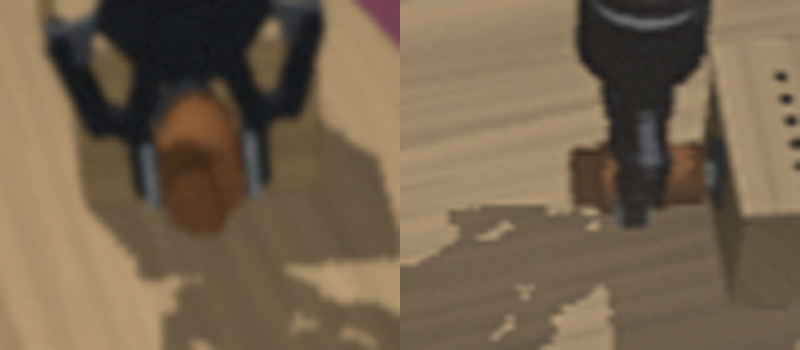

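The right crop shows the knob neck up against the collar at (705,180), still gripped. The thumb end is about 6 mm past the first-contact position, and 8 N of spring force agrees. Handing in.

```bash
python3 -c "
from bench import r
print(r.hand_in())"
```

```text
the job is handed in; nothing more can be done
None
```

The knob was rolled to match the shaft's flat and pushed onto the shaft, then handed in still gripped at about 61 N, with the shaft an estimated 6 of its 8 mm in; the hand-in returned no verdict.

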